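Third hand for a flower-tray corner joint

ROBOT

A 6-joint arm with a two-finger parallel gripper is mounted at the origin on the work surface. World frame = base frame: x ahead of the robot, y to its left, z up, the work surface at z = 0. Lengths are in m, angles in rad, forces in N, time in s.
With the tool pointing down it reaches from about 0.425 to 0.95 m from the base axis. Payload 3.5 kg.
Tool frame: the origin (TCP) lies midway between the tips of the shut fingers; the grasp point (between the pads) lies 19 mm behind it (bot.grasp_offset is the distance from the TCP to the grasp point, in m); z points along the fingers, y is the line along which they close (so a half turn about z gives the same grasp; the last joint's range is limited). The gripper opens to 85 mm and grips with 20 to 120 N. Pads are 22 mm wide; open, the fingers measure 114 mm over their backs; the gripper's body (76 mm by 85 mm) begins 54 mm behind the grasp point. The pads swing forward as they close: fully open they stand 13 mm farther back than shut.
Start: joints at [1.111, 0.286, 1.577, -0, 1.279, -0.15], TCP at [0.206, 0.643, 0.231] pointing down, gripper open.
Joint ranges: [-2.77, 2.77], [-0.9, 2.22], [0.21, 2.48], [-1.53, 4.67], [0.24, 2.81], [-2.84, 2.84]. Speed limits (rad/s): [2.79, 2.79, 3.14, 3.14, 3.14, 3.14].

INTERFACE

Orientations are given as a 3x3 rotation matrix whose columns are the frame's x, y, z axes.
In Python, from cell import bot gives the robot as it stands. The module is installed in compiled form; this text tells all that it offers.
- The arm moves only by the tool jog_arm, never from a script. Its argument "steps" is a list of rows, each a list of 5 numbers: the gripper's target within -1 to 1 (shut at 1, half-way at 0, fully open at -1), then the shift along the tool's x, y, z in units of 50 cm (1.0 is 50 cm), then the turn about the tool's z in units of 45 degrees (1.0 is 45 degrees). A call has 1 to 10 rows; each row shifts and turns the commanded pose from where the row before left it, along the tool's axes as they then stand; what a row does not reach is not made up. A row lasts 1/8 s, in which the tool goes at most 62.5 mm and 10.7 degrees, less where a joint would pass 70% of its speed; a pose out of reach is approached as far as the arm can. A call with a number of a shift or a turn outside -1 to 1 is refused whole. A call with a gripper value outside its range is refused whole. The fingers move at their own pace and stop on an object; the grip force is fixed at half the most. Time passes only in rows, so rows that do not move let the fingers close. It gives the time, the measured TCP pose, the force, the opening and the grip force at its end, in the units of the state.
- bot.state(): the state, without advancing time (a new reading comes with each control period).
- bot.capture(name): name is "scene" or "side" or "wrist"; returns the picture (384x512x3 uint8, red, green, blue); there is no depth.
- bot.calibration(name): a dict with "fx", "fy", "cx", "cy" (pixels), "rvec" (rotation vector, rad) and "tvec" (3), from world to camera coordinates, as OpenCV has them. Camera axes: x right, y down, z forward; pixel columns grow to the right and rows downward; lengths in m; the calibration is good to about 2 mm. A picture is of the moment at which its call begins: read the wrist's pose just before it. calibration takes no time and is no camera call; for the wrist camera it gives the pose at the moment of the call.
- bot.sign_off(): hands the job in; it is judged then, once.
The state is a dict: "time": time; "joint_positions": joint angles; "qvel": joint speeds; "joint_efforts": joint torques, N m; "tcp_pos": TCP position; "orientation": TCP orientation; "ft_force": force on the tool from outside, world axes, zero at the start; "moment": the same for the moment, N m; "gripper_width": finger opening in m; "grip_force": force on a finger pad.
Only numpy, scipy, OpenCV 4.12 (cv2) and the standard library are available. Lean on these libraries where they do the work, as an engineer would, in place of code of your own. Each camera call takes 0.05 s, during which the arm holds its last target. There are 200 camera calls.

TASK

Be my third hand while I screw this wooden petal tray together: bring the loose 200 mm end board, standing on its long edge, into the corner of the jig, lying along the side stop so that it comes flush with the end of the clamped side rail, its end butted square against the rail's inner face. Then press it endways against the rail with a steady push of about 10 N (5 to 16 N is fine; do not ram it), keep that push for at least two seconds, and finish still holding and pressing: do not let go. Leave the short divider board and the other things on the table where they are.

Things in the scene. Friction and masses are not known exactly. Their poses are not given: they have to be found in the camera images.
- jig: Corner jig screwed to the table, turned up to 17 degrees: dark wooden back fence (x 50 to 300, y -62 to -18 mm, 60 mm high) and side stop, with a pine side rail clamped in it. Origin on the table at the inside corner; z up, x along the rail's inner face away from the side stop, y back from the rail (the push goes to -y). The seated end board fills x 0 to 18, y 0 to 200, z 0 to 60 mm.
- side_stop (a point): Foot of the side stop's working face (middle of the 55 mm long face, on the table; jig axes): dark wooden block 45 x 55 mm, 45 mm high, in the jig frame at x -45 to 0, y 12 to 67 mm. The outer broad side of the seated end board lies along this face (the plane x = 0).
- clamp (a point): Foot of the nearer of two steel bar clamps on the rail, jig axes, at jig x 125, y 0, on the table; the other is at x 235. Bars lie across the rail up to 77 mm high, jaws reach 13 mm in front of the rail's inner face, 31 to 77 mm up; screw handles stick out behind to jig y -195 mm. Do not move.
- side_rail: Pine side rail of the tray, 300 mm long, 18 mm thick, 60 mm high, on edge, clamped immovably in the jig. Same origin and axes as the jig: it fills x 0 to 300, y -18 to 0, z 0 to 60 mm. Inner face: the plane y = 0; free end: x = 0. Bare wood, very stiff: bring the board up at a few cm/s at most; a knock of 100 N mars it. Once touching, a gripped board gains roughly 10 N of push per further mm (firmer on a stiffer arm).
- end_board_center (a point): Centre of the loose pine end board, the longer of the two loose boards: 200 mm long (its y), 18 mm thick (its x), 60 mm high (its z, up), standing on its long edge on the table, so the centre is 30 mm above the table; 0.09 to 0.17 kg, bare wood, both ends alike. It starts to the left of the jig, turned up to 20 degrees either way.
- divider: Bystander: the tray's short divider board, same pine, 120 mm long (its y), 18 mm thick, 60 mm high, standing on edge; origin at the centre of its underside. It and the end board may stand in either of two places about 160 mm apart.
- glue: Bystander: white glue bottle, 56 mm across, 158 mm tall, standing; origin at the centre of its underside.
- scissors: Bystander: scissors with red handles lying flat, about 215 mm long, 15 mm high; origin on the table below the pivot, blades to its x.
- driver: Bystander: grey and black cordless screwdriver lying on its side, about 200 mm long and 190 mm wide, 52 mm high; origin on the table below its motor body, bit to its x, handle to its -y.

How it is judged:
On the way:
1. the end board sits square and flush in the corner and is pressed against the side rail with 5 to 16 N for 2 s (x of end_board_center in the frame of jig between 0.006 and 0.012 m and y of end_board_center in the frame of jig between 0.097 and 0.1025 m and z of end_board_center in the frame of jig between 0.026 and 0.035 m and angle between the y axis of end_board_center and the y axis of jig, either way round below 0.035 rad and angle between the z axis of end_board_center and the z axis of jig, either way round below 0.035 rad and contact force between end_board and side_rail between 5 and 16 N and contact force between the fingers and end_board above 2 N), for 2 s.
At the end, for the whole second after the job is handed in: The end board stands on edge in the jig corner, flush and butted within 2.5 to 3 mm, on the table (4 mm), square and upright within 2 degrees; the fingers still hold it (over 2 N) and it presses on the side rail with 5 to 16 N, through the last second (all of step 1); the arm keeps its last pose, push and grip.
It fails at once if the end board is rammed against the side rail (over 100 N) (contact force between end_board and side_rail above 100 N).
It fails at once if a bystander is disturbed (moved more than 25 mm) (distance of any of divider, glue, scissors, driver from where it was at the start of the episode above 0.025 m).
It also fails if it takes over 45 s, if anything falls off the work surface, if the arm or the gripper's body presses on something with over 40 N, if the wrist force passes 120 N, or if a joint passes its speed limit or range.

## Working session

There is one attempt and no reset: what is moved stays moved. The work goes in short steps, Python scripts to look and compute and a tool call to move; the robot and the scene stay as the last step left them, time stands still between calls to the robot, and variables do not carry over. Pictures are saved under pics/ and viewed, at most 10 in all, crops included, and the job is handed in when it is done.

Besides the shell and the picture viewer there is one more tool, called after "Call:" by a JSON object that holds its "api" and its "payload", one argument or row to a line. jog_arm: Moves the arm, as the interface text tells. Shifts and turns lie within -1 to 1; 1 stands for 50 cm of shift or 45 degrees of turn. Its arguments: {"type":"object","properties":{"steps":{"type":"array","items":{"type":"array","items":{"type":"number"}}}},"required":["steps"]}

```bash
mkdir -p pics; cat > h.py <<'E'
import numpy as np, cv2
from cell import bot
def save(n,f):
    im=bot.capture(n); cv2.imwrite(f'pics/{f}.png',im[:,:,::-1]); return im
def ray(c,uv,z):
    R=cv2.Rodrigues(np.array(c['rvec'],float))[0]; t=np.array(c['tvec'],float).ravel()
    o=-R.T@t; uv=np.atleast_2d(uv).astype(float)
    d=np.c_[(uv[:,0]-c['cx'])/c['fx'],(uv[:,1]-c['cy'])/c['fy'],np.ones(len(uv))]@R
    return o+d*((z-o[2])/d[:,2])[:,None]
def proj(c,P):
    K=np.array([[c['fx'],0,c['cx']],[0,c['fy'],c['cy']],[0,0,1.]])
    return cv2.projectPoints(np.atleast_2d(P).astype(float),np.array(c['rvec'],float),np.array(c['tvec'],float),K,None)[0][:,0]
E
python3 - <<'E'
from h import *
a=save('scene','s0');b=save('side','d0');w=save('wrist','w0')
for n in ('scene','side','wrist'):
    c=bot.calibration(n);R=cv2.Rodrigues(np.array(c['rvec']))[0];print(n,c['fx'],-R.T@np.array(c['tvec']).ravel(),R[2])
s=bot.state();print(s['time'],s['tcp_pos'],s['orientation'],s['ft_force'],s['gripper_width'])
cv2.imwrite('pics/all.png',cv2.resize(np.vstack([np.hstack([a,b]),np.hstack([w,w*0])])[:,:,::-1],(800,600)))
E
```

```text
scene 453.85203893154187 [1.39456088 0.70626283 0.84288672] [-0.61925265 -0.49222227 -0.61175435]
side 445.96265061343814 [ 0.24764457 -0.83219023  1.2256427 ] [ 0.20742351  0.59288071 -0.77811822]
wrist 264.546030106756 [0.13007293 0.66585022 0.37191213] [ 0.29032799 -0.09468538 -0.95223124]
0.15 [0.20553307 0.64241076 0.23024421] [[-9.52383879e-01  3.04900369e-01 -8.43493343e-04]
 [ 3.04901394e-01  9.52382458e-01 -1.67132929e-03]
 [ 2.93739346e-04 -1.84892937e-03 -9.99998248e-01]] [ 0.5287198  -0.17136003 -0.53644516] 0.08534509139228903
```

View pics/all.png

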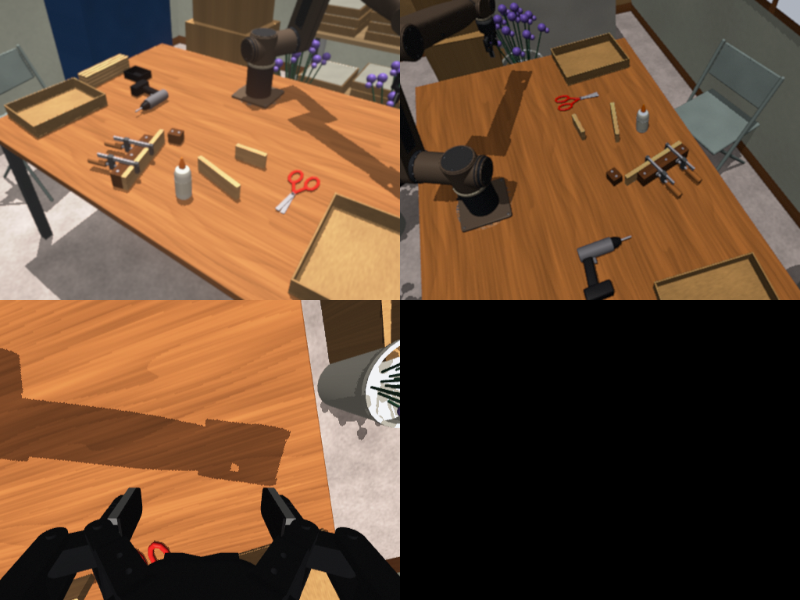

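The scene view (upper left of the mosaic) shows the long board near (219,178), the divider near (251,156), the glue at (183,182) and the jig near (140,155). The side view shows the same around (615,120) and (650,165). I'll zoom in on both.

```bash
python3 - <<'E'
import cv2,numpy as np
a=cv2.imread('pics/s0.png')[155:275,105:355];b=cv2.imread('pics/d0.png')[110:260,190:400]
a=cv2.resize(a,None,fx=3.2,fy=3.2,interpolation=2);b=cv2.resize(b,None,fx=3.8,fy=3.8,interpolation=2)
cv2.imwrite('pics/za.png',a);cv2.imwrite('pics/zb.png',b)
E
```

```text
(no output)
```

View pics/za.png

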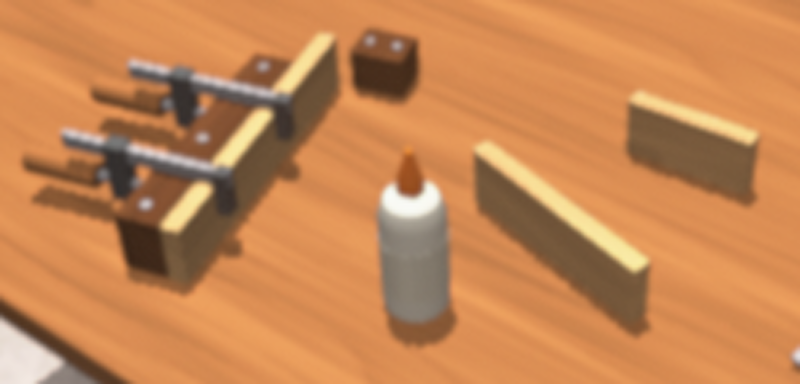

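View pics/zb.png

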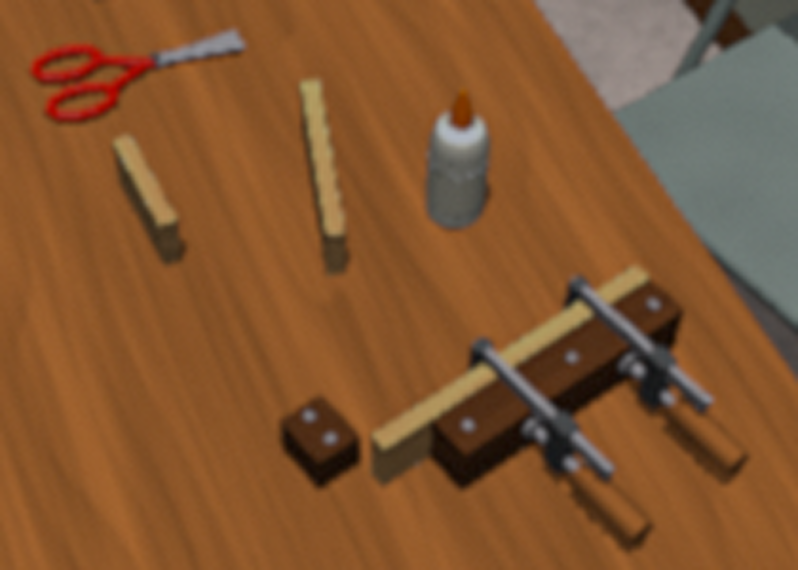

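The zooms show the end board as the long one, with its top from about (311,82) to (334,236) in the side crop. The rail's free end is at (385,440), with the side stop just left of it at (320,435). Neighbouring glue is at (457,170).

```bash
python3 - <<'E'
from h import *
c=bot.calibration('side');s=bot.calibration('scene')
f=lambda p:np.array(p)/3.8+[190,110]
g=lambda p:np.array(p)/3.2+[105,155]
B=ray(c,f([[311,82],[334,236]]),.06)
print('board side',B,'scene',ray(s,g([[483,147],[640,265]]),.06))
Rl=ray(c,f([[372,437],[632,268]]),.06);print('rail inner side',Rl, 'scene',ray(s,g([[335,42],[180,232]]),.06))
print('glue',ray(c,f([[455,222]]),0.0),ray(s,g([[418,315]]),0.0))
print('stop top corners',ray(c,f([[320,398],[358,437],[284,432],[320,470]]),.045))
for P in (B,Rl): d=P[1]-P[0];print(np.linalg.norm(d),np.degrees(np.arctan2(d[1],d[0])),P.mean(0))
E
```

```text
board side [[0.66208161 0.29021685 0.06      ]
 [0.61080413 0.09731051 0.06      ]] scene [[0.6191511  0.11228151 0.06      ]
 [0.66537916 0.29943251 0.06      ]]
rail inner side [[ 0.56058826 -0.1170186   0.06      ]
 [ 0.84329796 -0.03404197  0.06      ]] scene [[ 0.573447   -0.09785109  0.06      ]
 [ 0.85019842 -0.02079759  0.06      ]]
glue [[0.74361136 0.11930965 0.        ]] [[0.76487687 0.15430523 0.        ]]
stop top corners [[ 0.53844847 -0.05504974  0.045     ]
 [ 0.55373362 -0.10358796  0.045     ]
 [ 0.49789235 -0.07651253  0.045     ]
 [ 0.51248363 -0.12247305  0.045     ]]
0.19960520341207552 -104.88587200393117 [0.63644287 0.19376368 0.06      ]
0.2946351926587868 16.35721266351071 [ 0.70194311 -0.07553029  0.06      ]
```

Call:
{"api": "jog_arm", "payload": {
  "steps": [
    [-1, 0, 0, 0, 0.215],
    [-1, 0, 0, 0, 0.215],
    [-1, 0, 0, 0, 0.215],
    [-1, 0, 0, 0, 0.215],
    [-1, 0, 0, 0, 0.215],
    [-1, 0, 0, 0, 0.215],
    [-1, 0, 0, 0, 0.215],
    [-1, 0, 0, 0, 0.215],
    [-1, 0, 0, 0, 0.215],
    [-1, 0, 0, 0, 0]
  ]
}}

```text
time: 1.4
tcp_pos: [0.2057, 0.6426, 0.2308]
orientation: [[0.254, 0.967, -0.0], [0.967, -0.254, -0.001], [-0.001, -0.0, -1.0]]
ft_force: [-0.3, -1.1, -0.8]
gripper_width: 0.085
grip_force: 0.0
```

```bash
cat >> h.py <<'E'
def togo(P):
    s=bot.state();R=np.array(s['orientation']);d=R.T@(np.array(P)-s['tcp_pos'])
    print('tcp',np.round(s['tcp_pos'],4),'yaw_y',round(np.degrees(np.arctan2(R[1,1],R[0,1])),2),'togo units',np.round(d/.5,4),'t',s['time'],'F',np.round(s['ft_force'],2),'w',s['gripper_width'],s['grip_force'])
E
python3 - <<'E'
from h import *
togo([.637,.195,.23])
E
```

```text
tcp [0.2057 0.6426 0.2308] yaw_y -14.72 togo units [-0.6468  1.0618  0.002 ] t 1.4 F [-0.29 -1.06 -0.8 ] w 0.0850445049469181 0.0
```

Call:
{"api": "jog_arm", "payload": {
  "steps": [
    [-1, -0.06, 0.1, 0, 0],
    [-1, -0.06, 0.1, 0, 0],
    [-1, -0.06, 0.1, 0, 0],
    [-1, -0.06, 0.1, 0, 0],
    [-1, -0.06, 0.1, 0, 0],
    [-1, -0.06, 0.1, 0, 0],
    [-1, -0.06, 0.1, 0, 0],
    [-1, -0.06, 0.1, 0, 0],
    [-1, -0.06, 0.1, 0, 0],
    [-1, -0.05, 0.08, 0, 0]
  ]
}}

```text
time: 2.65
tcp_pos: [0.6053, 0.2304, 0.2312]
orientation: [[0.254, 0.967, -0.0], [0.967, -0.254, -0.0], [-0.0, -0.0, -1.0]]
ft_force: [0.2, 0.4, 0.2]
gripper_width: 0.0855
grip_force: 0.0
```

Call:
{"api": "jog_arm", "payload": {
  "steps": [
    [-1, -0.055, 0.08, 0, 0],
    [-1, 0, 0, 0, 0],
    [-1, 0, 0, 0, 0]
  ]
}}

```text
time: 3.02
tcp_pos: [0.6352, 0.1957, 0.2309]
orientation: [[0.255, 0.967, -0.001], [0.967, -0.255, 0.0], [0.0, -0.001, -1.0]]
ft_force: [0.2, -1.7, -0.4]
gripper_width: 0.0854
grip_force: 0.0
```

```bash
python3 - <<'E'
from h import *
togo([.637,.195,.23])
c=bot.calibration('wrist');save('wrist','w1');print(proj(c,[[.662,.290,.06],[.611,.097,.06]]))
np.save('c1.npy',c)
E
```

```text
tcp [0.6352 0.1957 0.2309] yaw_y -14.75 togo units [-0.0003  0.0039  0.0018] t 3.025 F [ 0.23 -1.68 -0.44] w 0.08543980966808004 0.0
[[260.15260038  86.62193298]
 [259.672316   247.45180784]]
```

View pics/w1.png

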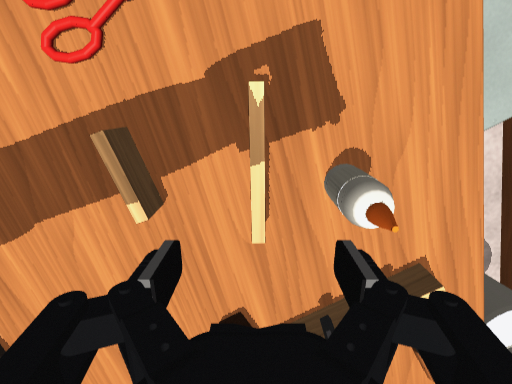

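The long board's top runs from (256,82) to (258,243), aligned with the tool. The divider is at (125,175) and the glue at (365,200). Next I'll look at the jig corner from close up.

Call:
{"api": "jog_arm", "payload": {
  "steps": [
    [-1, -0.1, 0, 0, 0],
    [-1, -0.1, 0, 0, 0],
    [-1, -0.1, 0, 0, 0],
    [-1, -0.1, 0, 0, 0],
    [-1, -0.09, 0, 0, 0],
    [-1, 0, 0, 0, 0],
    [-1, 0, 0, 0, 0]
  ]
}}

```text
time: 3.95
tcp_pos: [0.5728, -0.0399, 0.2315]
orientation: [[0.254, 0.967, 0.0], [0.967, -0.254, 0.001], [0.001, 0.0, -1.0]]
ft_force: [0.6, 0.8, -0.3]
gripper_width: 0.0851
grip_force: 0.0
```

```bash
python3 - <<'E'
from h import *
c1=np.load('c1.npy',allow_pickle=True).item()
B=ray(c1,[[256.5,82],[258.3,243.5]],.06);d=B[0]-B[1];print('board',B,B.mean(0),np.linalg.norm(d),np.degrees(np.arctan2(d[1],d[0])))
c=bot.calibration('wrist');save('wrist','w2');np.save('c2.npy',c);togo([.637,.195,.23])
print(proj(c,[[.563,-.112,.06],[.545,-.09,.045]]))
E
```

```text
board [[0.65932153 0.29559051 0.06      ]
 [0.61073426 0.10317199 0.06      ]] [0.63502789 0.19938125 0.06      ] 0.19845807675951183 75.82857768547929
tcp [ 0.5729 -0.0397  0.2315] yaw_y -14.69 togo units [0.4865 0.0049 0.0032] t 4.0 F [-0.72 -0.85 -0.49] w 0.08519777706632442 0.0
[[264.97177619 227.20848662]
 [247.5308005  210.93984636]]
```

View pics/w2.png

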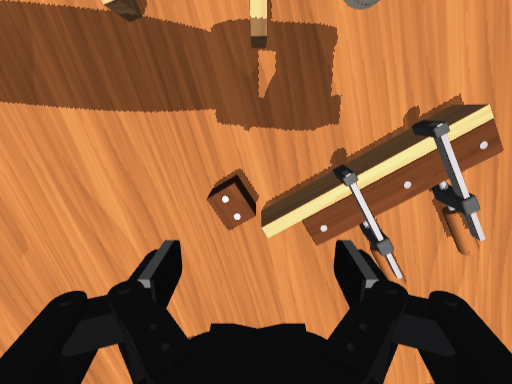

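The jig is clearly visible: the rail's top runs from about (265,230) to (492,112), and the side stop's top from (215,188) to (256,215). I'll fit the edges precisely.

```bash
python3 - <<'E'
from h import *
im=cv2.imread('pics/w2.png');c=np.load('c2.npy',allow_pickle=True).item()
hsv=cv2.cvtColor(im,cv2.COLOR_BGR2HSV)
print(hsv[228,270],hsv[175,384],hsv[160,384])
m=cv2.inRange(hsv,(19,70,170),(32,190,255));m[:100]=0
n,l,st,_=cv2.connectedComponentsWithStats(m)
m=np.isin(l,[i for i in range(1,n) if st[i,4]>60]).astype(np.uint8)
print(st[st[:,4]>60])
def edge(xs):
    T=[];Bt=[]
    for x in xs:
        r=np.flatnonzero(m[:,x]);
        if len(r)>5: T.append((x,r[0]-.5));Bt.append((x,r[-1]+.5))
    return np.array(T),np.array(Bt)
xs=[x for x in range(278,480) if not(332<x<372 or 408<x<465)]
T,Bt=edge(xs)
def fit(P):
    W=ray(c,P,.06)[:,:2].astype(np.float32);v=cv2.fitLine(W,cv2.DIST_HUBER,0,.01,.01).ravel();v[:2]*=np.sign(v[0]);return v
a=fit(T);b=fit(Bt);print('inner',a,np.degrees(np.arctan2(a[1],a[0])),'outer',b,np.degrees(np.arctan2(b[1],b[0])))
nrm=np.array([-a[1],a[0]]);print('thick',(a[2:]-b[2:])@nrm)
# rail end: leftmost mask px per row
E=np.array([(np.flatnonzero(m[y])[0]-.5,y) for y in range(205,240) if m[y].any()]);print(E[:].tolist())
we=ray(c,E,.06)[:,:2];u=a[:2];s=(we-a[2:])@u;print('end x along',np.round(s,4), 'y', np.round((we-a[2:])@nrm,4))
i=np.sort(s)[:15].mean();O=a[2:]+u*(np.percentile(s,10));print('origin',O)
# stop top corner face from dark corners
print('stop face pts in jig', [(np.array([(p-O)@u,(p-O)@nrm])).round(4) for p in ray(c,[[234,176],[256,214]],.045)[:,:2]])
E
```

```text
[ 23 101 245] [ 20 113 230] [ 15 141 125]
[[     0      0    512    384 193597]
 [   447    105     46     36    676]
 [   356    137     81     53   1177]
 [   262    184     90     54   1158]]
inner [ 0.9607458   0.27743018  0.6866586  -0.07395709] 16.10689 outer [ 0.9613107   0.27546638  0.68958527 -0.09106883] 15.989808
thick 0.017251974
[[302.5, 205.0], [300.5, 206.0], [298.5, 207.0], [297.5, 208.0], [295.5, 209.0], [293.5, 210.0], [291.5, 211.0], [289.5, 212.0], [287.5, 213.0], [286.5, 214.0], [284.5, 215.0], [282.5, 216.0], [280.5, 217.0], [278.5, 218.0], [276.5, 219.0], [274.5, 220.0], [272.5, 221.0], [271.5, 222.0], [269.5, 223.0], [267.5, 224.0], [265.5, 225.0], [263.5, 226.0], [261.5, 227.0], [262.5, 228.0], [262.5, 229.0], [262.5, 230.0], [263.5, 231.0], [264.5, 232.0], [264.5, 233.0], [265.5, 234.0], [265.5, 235.0], [266.5, 236.0], [267.5, 237.0]]
end x along [-0.073  -0.0758 -0.0787 -0.0804 -0.0832 -0.0861 -0.0889 -0.0917 -0.0946
 -0.0964 -0.0992 -0.1021 -0.105  -0.1079 -0.1108 -0.1137 -0.1166 -0.1184
 -0.1213 -0.1242 -0.1272 -0.1301 -0.1331 -0.1327 -0.1334 -0.1341 -0.1338
 -0.1334 -0.1341 -0.1337 -0.1344 -0.1341 -0.1337] y [-0.      0.0001  0.0002 -0.0003 -0.0002 -0.0001 -0.      0.0001  0.0002
 -0.0004 -0.0003 -0.0002 -0.0001  0.      0.0001  0.0003  0.0004 -0.0002
 -0.0001  0.      0.0001  0.0002  0.0003 -0.0016 -0.0028 -0.004  -0.0059
 -0.0079 -0.0091 -0.011  -0.0123 -0.0142 -0.0162]
origin [ 0.55792477 -0.11113098]
stop face pts in jig [array([0.0037, 0.0738]), array([0.0009, 0.0143])]
```

Call:
{"api": "jog_arm", "payload": {
  "steps": [
    [-1, 0.1, 0, 0, 0],
    [-1, 0.1, 0, 0, 0],
    [-1, 0.1, 0, 0, 0],
    [-1, 0.1, 0, 0, 0],
    [-1, 0.094, -0.0015, 0, 0],
    [-1, 0, 0, 0.09, 0],
    [-1, 0, 0, 0.09, 0],
    [-1, 0, 0, 0.09, 0],
    [-1, 0, 0, 0.09, 0],
    [-1, 0, 0, 0.073, 0]
  ]
}}

```text
time: 5.25
tcp_pos: [0.634, 0.1997, 0.0125]
orientation: [[0.253, 0.967, -0.002], [0.967, -0.253, -0.0], [-0.001, -0.002, -1.0]]
ft_force: [0.2, 0.1, 0.6]
gripper_width: 0.0855
grip_force: 0.0
```

Call:
{"api": "jog_arm", "payload": {
  "steps": [
    [-1, 0, 0, 0, 0],
    [1, 0, 0, 0, 0],
    [1, 0, 0, 0, 0],
    [1, 0, 0, 0, 0],
    [1, 0, 0, 0, 0],
    [1, 0, 0, 0, 0],
    [1, 0, 0, 0, 0],
    [1, 0, 0, 0, 0]
  ]
}}

```text
time: 6.25
tcp_pos: [0.6363, 0.1977, 0.0163]
orientation: [[0.256, 0.967, 0.002], [0.967, -0.256, 0.0], [0.001, 0.002, -1.0]]
ft_force: [-2.3, -1.8, 6.3]
gripper_width: 0.0172
grip_force: 59.7
```

Call:
{"api": "jog_arm", "payload": {
  "steps": [
    [1, 0, 0, -0.05, 0],
    [1, 0, 0, -0.07, 0],
    [1, 0, 0, -0.08, 0],
    [1, 0, 0, 0, -0.17],
    [1, 0, 0, 0, -0.17],
    [1, 0, 0, 0, -0.17],
    [1, 0, 0, 0, -0.17],
    [1, -0.06, -0.06, 0, 0],
    [1, -0.06, -0.06, 0, 0],
    [1, -0.06, -0.06, 0, 0]
  ]
}}

```text
time: 7.5
tcp_pos: [0.5716, 0.0855, 0.1135]
orientation: [[-0.272, 0.962, -0.002], [0.962, 0.272, -0.0], [0.0, -0.002, -1.0]]
ft_force: [0.9, 0.3, -1.0]
gripper_width: 0.0172
grip_force: 59.0
```

Call:
{"api": "jog_arm", "payload": {
  "steps": [
    [1, -0.06, -0.06, 0, 0],
    [1, -0.05, -0.056, 0, 0],
    [1, 0, 0, 0, 0],
    [1, 0, 0, 0, 0],
    [1, 0, 0, 0, 0]
  ]
}}

```text
time: 8.12
tcp_pos: [0.5327, 0.0186, 0.1147]
orientation: [[-0.273, 0.962, -0.0], [0.962, 0.273, 0.0], [0.0, 0.0, -1.0]]
ft_force: [0.3, 0.4, -1.7]
gripper_width: 0.0174
grip_force: 59.2
```

```bash
python3 - <<'E'
from h import *
c=bot.calibration('wrist');w=save('wrist','w3');np.save('c3.npy',c);togo([.5345,.0175,.115])
b=save('side','d3')[130:280,220:400]
b=cv2.resize(b,None,fx=2.4,fy=2.4,interpolation=2)
o=np.zeros((384,512+b.shape[1],3),np.uint8);o[:,:512]=w;o[:b.shape[0],512:]=b
cv2.imwrite('pics/m3.png',cv2.resize(o,(800,int(384*800/o.shape[1])))[:,:,::-1])
E
```

```text
tcp [0.5327 0.0186 0.1147] yaw_y 15.84 togo units [-0.0031  0.0028 -0.0006] t 8.175 F [-0.03 -0.73 -1.94] w 0.017143295237969182 59.204705357551575
```

View pics/m3.png

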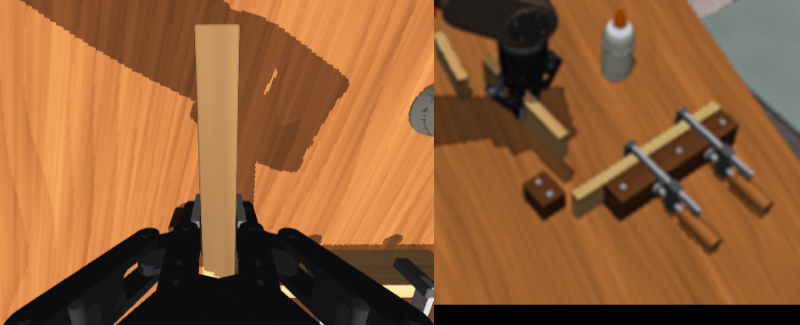

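The board is held upright and in line with the tool, its far end near (217,24) in the mosaic. In the side view it hangs clear behind the jig. I'll work out the grip offset from the far end.

```bash
python3 - <<'E'
from h import *
im=cv2.imread('pics/w3.png');c=np.load('c3.npy',allow_pickle=True).item()
O=np.array([.558,-.1111]);a=np.radians(16.05);J=np.array([[np.cos(a),np.sin(a)],[-np.sin(a),np.cos(a)]])
hsv=cv2.cvtColor(im,cv2.COLOR_BGR2HSV);print(hsv[100,256],hsv[100,225],hsv[100,290],hsv[40,256])
g=cv2.cvtColor(im,cv2.COLOR_BGR2GRAY).astype(float)
sat=hsv[:,:,1].astype(int)
print(sat[24:36,256],sat[60,222:290])
m=(sat<150)
s=bot.state();zt=s['tcp_pos'][2]+.0445
top=[np.flatnonzero(m[10:60,x])[0]+9.5 for x in range(236,276)]
rows=range(40,200,10);mid=[]
for y in rows:
    r=np.flatnonzero(m[y,215:300])+215; mid.append(((r[0]+r[-1])/2,y,r[-1]-r[0]+1))
print(np.median(top),mid[::4])
e=ray(c,[[256,np.median(top)]],zt)[0,:2];print('far end jig',J@(e-O),'tcp jig',J@(s['tcp_pos'][:2]-O))
W=ray(c,np.array(mid)[:,:2],zt)[:,:2];print('mid x jig',np.round([(J@(p-O))[0] for p in W],4))
E
```

```text
[ 16 133 192] [ 12 172 107] [ 12 171 128] [ 16 133 195]
[174 173 173 173 151 135 136 135 133 133 133 134] [173 174 173 175 173 174 175 173 137 136 131 132 132 131 133 133 131 132
 132 133 132 133 131 131 131 133 132 131 134 131 133 134 132 133 131 133
 133 134 133 134 132 132 130 131 133 133 133 132 132 131 131 132 132 131
 131 132 131 130 131 135 157 171 173 174 172 174 177 173]
28.5 [(np.float64(255.5), 40, np.int64(54)), (np.float64(256.0), 80, np.int64(51)), (np.float64(256.0), 120, np.int64(49)), (np.float64(256.5), 160, np.int64(46))]
far end jig [0.0103216  0.23337358] tcp jig [0.01152024 0.13162044]
mid x jig [0.0101 0.0103 0.0101 0.0102 0.0102 0.0102 0.0104 0.0102 0.0101 0.0103
 0.0103 0.0104 0.0102 0.0102 0.0104 0.0104]
```

Call:
{"api": "jog_arm", "payload": {
  "steps": [
    [1, 0, 0.005, 0.05, 0],
    [1, 0, 0, 0.05, 0],
    [1, 0, 0, 0.04, 0],
    [1, 0, 0, 0.03, 0],
    [1, 0, 0, 0.018, 0],
    [1, 0, 0, 0.004, 0],
    [1, 0, 0, 0, 0],
    [1, 0, 0, 0, 0],
    [1, 0, 0, 0, 0]
  ]
}}

```text
time: 9.35
tcp_pos: [0.5352, 0.0184, 0.0194]
orientation: [[-0.272, 0.962, 0.001], [0.962, 0.272, -0.0], [-0.0, 0.001, -1.0]]
ft_force: [-0.4, 1.0, -0.8]
gripper_width: 0.0171
grip_force: 59.2
```

```bash
cat >> h.py <<'E'
O=np.array([.558,-.1111]);a=np.radians(16.05);J=np.array([[np.cos(a),np.sin(a)],[-np.sin(a),np.cos(a)]])
def rep(n=10):
    F=[];M=[]
    for _ in range(n): bot.capture('side');s=bot.state();F.append(s['ft_force']);M.append(s['tcp_pos'])
    F=np.array(F);M=np.mean(M,0);R=np.array(s['orientation']);f=F[:,:2]@J.T
    print('t',s['time'],'tcp jig',np.round(J@(M[:2]-O),4),'z',round(M[2],4),'yaw',round(np.degrees(np.arctan2(R[1,1],R[0,1])),2),'F jig x,y,z',f.mean(0).round(2),F[:,2].mean().round(2),'sd',f.std(0).round(2),'M',np.round(s['moment'],2),'grip',s['grip_force'])
E
python3 -c "
from h import *
rep(8);b=save('side','d4')[140:250,250:400];w=bot.capture('wrist')
b=cv2.resize(b,(524,384),interpolation=2)
cv2.imwrite('pics/m4.png',cv2.resize(np.hstack([w,b]),(800,300))[:,:,::-1])"
```

```text
t 9.75 tcp jig [0.0136 0.1309] z 0.019 yaw 15.77 F jig x,y,z [0.3  0.18] -1.38 sd [0.62 0.36] M [ 0.06 -0.04 -0.01] grip 59.20704245567322
```

View pics/m4.png

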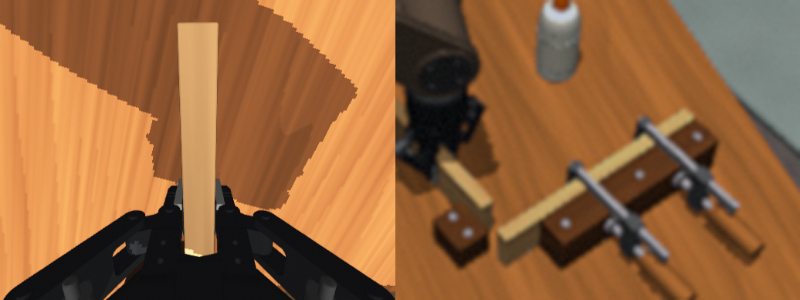

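The board is alongside the stop: in the crop, its near end at (490,210) sits just inside the stop at (460,235), clear of the rail. Next I'll ease toward the stop and lower slightly.

Call:
{"api": "jog_arm", "payload": {
  "steps": [
    [1, 0, -0.001, 0.001, 0],
    [1, 0, -0.001, 0.001, 0],
    [1, 0, -0.001, 0.001, 0],
    [1, 0, -0.001, 0, 0],
    [1, 0, -0.001, 0, 0],
    [1, 0, 0, 0, 0],
    [1, 0, 0, 0, 0]
  ]
}}

```text
time: 10.72
tcp_pos: [0.5324, 0.0179, 0.0174]
orientation: [[-0.272, 0.962, 0.0], [0.962, 0.272, -0.0], [-0.0, 0.0, -1.0]]
ft_force: [-0.5, -0.4, -1.7]
gripper_width: 0.0176
grip_force: 59.2
```

```bash
python3 -c "
from h import *
rep(8)"
```

```text
t 11.125 tcp jig [0.011 0.131] z 0.0173 yaw 15.78 F jig x,y,z [ 0.03 -0.1 ] -1.67 sd [0.33 0.32] M [0.03 0.   0.05] grip 59.20655429363251
```

Call:
{"api": "jog_arm", "payload": {
  "steps": [
    [1, 0, -0.001, 0, 0],
    [1, 0, 0, 0, 0],
    [1, 0, -0.001, 0, 0],
    [1, 0, 0, 0, 0]
  ]
}}

```text
time: 11.62
tcp_pos: [0.5314, 0.0176, 0.0173]
orientation: [[-0.272, 0.962, -0.0], [0.962, 0.272, 0.0], [0.0, -0.0, -1.0]]
ft_force: [-0.7, 0.1, -2.2]
gripper_width: 0.0172
grip_force: 59.2
```

```bash
python3 -c "
from h import *
rep(8)"
```

```text
t 12.025 tcp jig [0.01  0.131] z 0.0173 yaw 15.78 F jig x,y,z [-0.51  0.09] -1.66 sd [0.33 0.27] M [-0.01 -0.02 -0.  ] grip 59.20684039592743
```

Call:
{"api": "jog_arm", "payload": {
  "steps": [
    [1, 0, -0.001, 0, 0],
    [1, 0, 0, 0, 0],
    [1, 0, -0.001, 0, 0],
    [1, 0, 0, 0, 0]
  ]
}}

```text
time: 12.52
tcp_pos: [0.5308, 0.0174, 0.0174]
orientation: [[-0.272, 0.962, 0.001], [0.962, 0.272, 0.0], [-0.0, 0.001, -1.0]]
ft_force: [1.6, 1.6, -3.0]
gripper_width: 0.0173
grip_force: 59.1
```

```bash
python3 -c "
from h import *
rep(8)"
```

```text
t 12.925 tcp jig [0.0093 0.131 ] z 0.0174 yaw 15.78 F jig x,y,z [ 2.18 -0.02] -2.2 sd [0.59 0.18] M [ 0.3  -0.37  0.15] grip 59.09718453884125
```

Contact with the side stop (2 N). Now I'll slide toward the rail.

Call:
{"api": "jog_arm", "payload": {
  "steps": [
    [1, -0.006, 0.0005, 0, 0],
    [1, -0.008, 0, 0, 0],
    [1, -0.008, 0, 0, 0],
    [1, -0.008, 0, 0, 0],
    [1, -0.008, 0, 0, 0],
    [1, -0.008, 0, 0, 0],
    [1, -0.006, 0, 0, 0],
    [1, -0.003, 0, 0, 0],
    [1, 0, 0, 0, 0]
  ]
}}

```text
time: 14.05
tcp_pos: [0.5385, -0.0093, 0.0174]
orientation: [[-0.272, 0.962, 0.001], [0.962, 0.272, -0.0], [-0.001, 0.001, -1.0]]
ft_force: [3.0, 1.9, -2.6]
gripper_width: 0.0174
grip_force: 59.2
```

```bash
python3 -c "
from h import *
rep(6)"
```

```text
t 14.35 tcp jig [0.0094 0.1032] z 0.0174 yaw 15.79 F jig x,y,z [4.47 0.81] -2.33 sd [0.3  0.59] M [ 0.3  -0.74  0.16] grip 59.12634551525116
```

Call:
{"api": "jog_arm", "payload": {
  "steps": [
    [1, -0.001, 0.0005, 0, 0],
    [1, -0.001, 0, 0, 0],
    [1, 0, 0, 0, 0],
    [1, 0, 0, 0, 0]
  ]
}}

```text
time: 14.85
tcp_pos: [0.5386, -0.0097, 0.0174]
orientation: [[-0.272, 0.962, -0.0], [0.962, 0.272, 0.0], [0.0, -0.0, -1.0]]
ft_force: [2.6, 4.6, -0.3]
gripper_width: 0.0175
grip_force: 59.3
```

```bash
python3 -c "
from h import *
rep(5)"
```

```text
t 15.1 tcp jig [0.0094 0.1028] z 0.0174 yaw 15.77 F jig x,y,z [3.83 2.76] -0.89 sd [0.28 0.79] M [ 0.67 -0.62  0.19] grip 59.25924897193909
```

Call:
{"api": "jog_arm", "payload": {
  "steps": [
    [1, -0.001, 0, 0, 0],
    [1, -0.001, 0, 0, 0],
    [1, 0, 0, 0, 0],
    [1, 0, 0, 0, 0]
  ]
}}

```text
time: 15.6
tcp_pos: [0.5389, -0.0107, 0.0173]
orientation: [[-0.272, 0.962, -0.0], [0.962, 0.272, 0.0], [0.0, 0.0, -1.0]]
ft_force: [3.7, 3.6, -1.9]
gripper_width: 0.0173
grip_force: 59.3
```

```bash
python3 -c "
from h import *
rep(5)"
```

```text
t 15.85 tcp jig [0.0094 0.1017] z 0.0173 yaw 15.77 F jig x,y,z [4.63 2.8 ] -1.12 sd [0.35 0.22] M [ 0.68 -0.71  0.14] grip 59.26186501979828
```

Call:
{"api": "jog_arm", "payload": {
  "steps": [
    [1, 0, 0.0015, 0, 0],
    [1, 0, 0, 0, 0],
    [1, 0, 0, 0, 0]
  ]
}}

```text
time: 16.23
tcp_pos: [0.5391, -0.011, 0.0171]
orientation: [[-0.272, 0.962, -0.001], [0.962, 0.272, -0.0], [0.0, -0.001, -1.0]]
ft_force: [1.4, 1.4, -1.1]
gripper_width: 0.0174
grip_force: 59.3
```

```bash
python3 -c "
from h import *
rep(5);w=save('wrist','w5');np.save('c5.npy',bot.calibration('wrist'));b=save('side','d5')[170:250,250:360]
b=cv2.resize(b,(528,384),interpolation=2)
cv2.imwrite('pics/m5.png',cv2.resize(np.hstack([w,b]),(800,295))[:,:,::-1])"
```

```text
t 16.475 tcp jig [0.0095 0.1015] z 0.017 yaw 15.77 F jig x,y,z [0.6  0.23] -1.16 sd [0.32 0.63] M [ 0.03 -0.01  0.08] grip 59.23160433769226
```

View pics/m5.png

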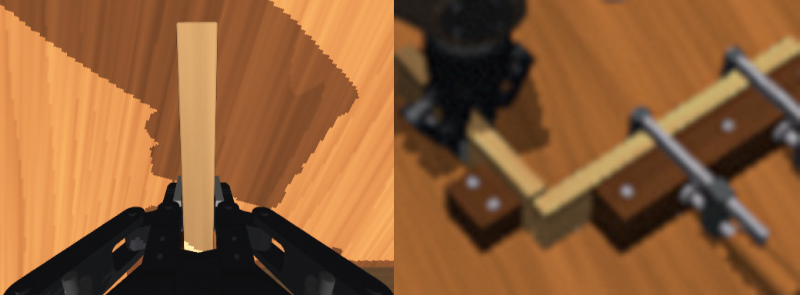

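The crop shows the board's end a hair short of the rail's inner face near (540,200), flush with the rail's end and lying along the stop, with no force on it. I'll creep in.

Call:
{"api": "jog_arm", "payload": {
  "steps": [
    [1, -0.001, 0, 0, 0],
    [1, 0, 0, 0, 0],
    [1, -0.001, 0, 0, 0],
    [1, 0, 0, 0, 0],
    [1, 0, 0, 0, 0]
  ]
}}

```text
time: 17.2
tcp_pos: [0.5399, -0.0117, 0.0173]
orientation: [[-0.272, 0.962, -0.0], [0.962, 0.272, 0.0], [0.0, -0.0, -1.0]]
ft_force: [0.4, -0.6, -1.4]
gripper_width: 0.0174
grip_force: 59.2
```

```bash
python3 -c "
from h import *
rep(5)"
```

```text
t 17.45 tcp jig [0.0101 0.1005] z 0.0173 yaw 15.78 F jig x,y,z [-0.12 -0.32] -1.3 sd [0.21 0.33] M [-0.02  0.05 -0.04] grip 59.195430278778076
```

Call:
{"api": "jog_arm", "payload": {
  "steps": [
    [1, -0.001, 0, 0, 0],
    [1, 0, 0, 0, 0],
    [1, 0, 0, 0, 0]
  ]
}}

```text
time: 17.82
tcp_pos: [0.5401, -0.0122, 0.0173]
orientation: [[-0.272, 0.962, -0.0], [0.962, 0.272, -0.0], [-0.0, -0.0, -1.0]]
ft_force: [-0.3, 0.0, -1.7]
gripper_width: 0.0173
grip_force: 59.2
```

```bash
python3 -c "
from h import *
rep(5)"
```

```text
t 18.075 tcp jig [0.0101 0.1   ] z 0.0173 yaw 15.78 F jig x,y,z [0.17 0.5 ] -1.69 sd [0.51 0.5 ] M [-0.   -0.03 -0.01] grip 59.19451296329498
```

Call:
{"api": "jog_arm", "payload": {
  "steps": [
    [1, -0.001, 0, 0, 0],
    [1, 0, 0, 0, 0],
    [1, -0.001, 0, 0, 0],
    [1, 0, 0, 0, 0],
    [1, 0, 0, 0, 0]
  ]
}}

```text
time: 18.7
tcp_pos: [0.5404, -0.0132, 0.0173]
orientation: [[-0.272, 0.962, 0.0], [0.962, 0.272, 0.0], [0.0, 0.0, -1.0]]
ft_force: [0.1, 0.0, -1.4]
gripper_width: 0.0176
grip_force: 59.2
```

```bash
python3 -c "
from h import *
rep(4)"
```

```text
t 18.9 tcp jig [0.0101 0.099 ] z 0.0173 yaw 15.77 F jig x,y,z [-0.35  0.03] -1.16 sd [0.59 0.32] M [ 0.02 -0.01 -0.03] grip 59.194552302360535
```

Call:
{"api": "jog_arm", "payload": {
  "steps": [
    [1, -0.001, 0, 0, 0],
    [1, 0, 0, 0, 0],
    [1, 0, 0, 0, 0]
  ]
}}

```text
time: 19.27
tcp_pos: [0.5405, -0.0136, 0.0173]
orientation: [[-0.272, 0.962, -0.0], [0.962, 0.272, 0.0], [0.0, -0.0, -1.0]]
ft_force: [-1.2, -0.3, -1.8]
gripper_width: 0.0171
grip_force: 59.2
```

```bash
python3 -c "
from h import *
rep(4)"
```

```text
t 19.475 tcp jig [0.0101 0.0985] z 0.0173 yaw 15.78 F jig x,y,z [0.49 0.11] -1.36 sd [0.24 0.51] M [-0.03 -0.03 -0.03] grip 59.194942116737366
```

Call:
{"api": "jog_arm", "payload": {
  "steps": [
    [1, -0.001, 0, 0, 0],
    [1, 0, 0, 0, 0],
    [1, 0, 0, 0, 0]
  ]
}}

```text
time: 19.85
tcp_pos: [0.5406, -0.0141, 0.0173]
orientation: [[-0.272, 0.962, 0.0], [0.962, 0.272, 0.0], [-0.0, 0.0, -1.0]]
ft_force: [0.5, -0.4, -2.0]
gripper_width: 0.0174
grip_force: 59.2
```

```bash
python3 -c "
from h import *
rep(3)"
```

```text
t 20.0 tcp jig [0.0101 0.098 ] z 0.0173 yaw 15.78 F jig x,y,z [-0.14 -0.11] -1.65 sd [0.68 0.71] M [-0.01 -0.01 -0.02] grip 59.19467568397522
```

Call:
{"api": "jog_arm", "payload": {
  "steps": [
    [1, -0.001, 0, 0, 0],
    [1, 0, 0, 0, 0],
    [1, 0, 0, 0, 0]
  ]
}}

```text
time: 20.38
tcp_pos: [0.5408, -0.0146, 0.0173]
orientation: [[-0.272, 0.962, -0.0], [0.962, 0.272, -0.0], [-0.0, -0.0, -1.0]]
ft_force: [-0.7, -0.2, -1.2]
gripper_width: 0.0175
grip_force: 59.2
```

```bash
python3 -c "
from h import *
rep(4)"
```

```text
t 20.575 tcp jig [0.0101 0.0975] z 0.0173 yaw 15.77 F jig x,y,z [ 0.13 -0.07] -2.1 sd [0.48 0.38] M [-0.04  0.01 -0.03] grip 59.19400691986084
```

Call:
{"api": "jog_arm", "payload": {
  "steps": [
    [1, -0.001, 0, 0, 0],
    [1, 0, 0, 0, 0],
    [1, 0, 0, 0, 0]
  ]
}}

```text
time: 20.95
tcp_pos: [0.5408, -0.0149, 0.0173]
orientation: [[-0.272, 0.962, -0.0], [0.962, 0.272, 0.0], [0.0, -0.0, -1.0]]
ft_force: [-0.6, 1.1, -1.2]
gripper_width: 0.0174
grip_force: 59.3
```

```bash
python3 -c "
from h import *
rep(3)"
```

```text
t 21.1 tcp jig [0.0101 0.0972] z 0.0173 yaw 15.77 F jig x,y,z [-0.11  1.48] -1.13 sd [0.18 0.13] M [0.3  0.09 0.01] grip 59.286582469940186
```

Call:
{"api": "jog_arm", "payload": {
  "steps": [
    [1, -0.001, 0, 0, 0],
    [1, 0, 0, 0, 0],
    [1, 0, 0, 0, 0]
  ]
}}

```text
time: 21.48
tcp_pos: [0.5408, -0.0149, 0.0174]
orientation: [[-0.272, 0.962, -0.001], [0.962, 0.272, 0.001], [0.001, -0.0, -1.0]]
ft_force: [-1.0, 5.2, 1.6]
gripper_width: 0.0175
grip_force: 59.4
```

```bash
python3 -c "
from h import *
rep(4);b=save('side','d6')[170:250,250:360]
cv2.imwrite('pics/m6.png',cv2.resize(b,(792,576),interpolation=2)[:,:,::-1])"
```

```text
t 21.675 tcp jig [0.0101 0.0972] z 0.0174 yaw 15.76 F jig x,y,z [0.42 5.34] 0.54 sd [0.13 0.51] M [0.66 0.16 0.03] grip 59.41710948944092
```

View pics/m6.png

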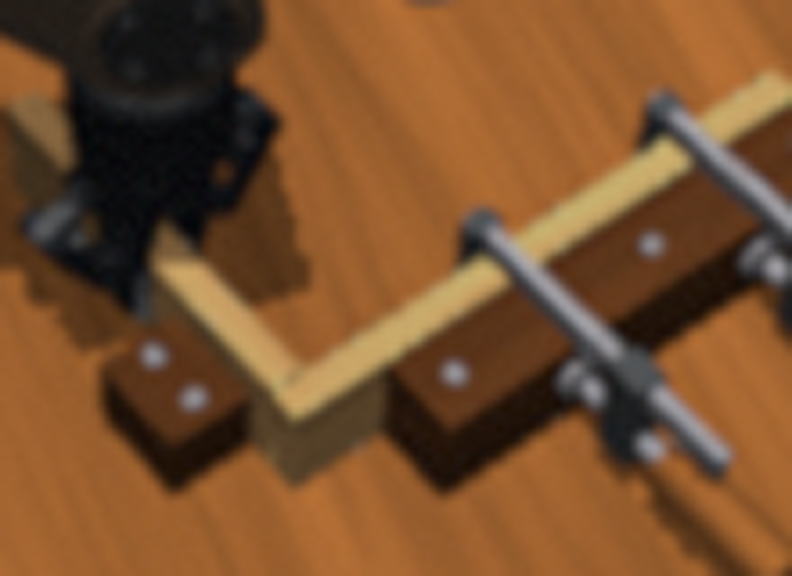

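The board is butted and flush in the corner, its end meeting the rail near (285,390), with 5 N now. I'll bring it to about 10 N and hold.

Call:
{"api": "jog_arm", "payload": {
  "steps": [
    [1, -0.0006, 0, 0, 0],
    [1, -0.0006, 0, 0, 0],
    [1, 0, 0, 0, 0],
    [1, 0, 0, 0, 0]
  ]
}}

```text
time: 22.22
tcp_pos: [0.5408, -0.0149, 0.0174]
orientation: [[-0.272, 0.962, -0.001], [0.962, 0.272, 0.002], [0.002, -0.0, -1.0]]
ft_force: [-1.9, 6.9, 2.1]
gripper_width: 0.0173
grip_force: 59.6
```

```bash
python3 -c "
from h import *
rep(8)"
```

```text
t 22.625 tcp jig [0.0101 0.0972] z 0.0174 yaw 15.76 F jig x,y,z [0.61 7.44] 1.71 sd [0.53 0.48] M [0.92 0.14 0.  ] grip 59.58475470542908
```

Call:
{"api": "jog_arm", "payload": {
  "steps": [
    [1, -0.001, 0, 0, 0],
    [1, 0, 0, 0, 0],
    [1, 0, 0, 0, 0],
    [1, 0, 0, 0, 0],
    [1, 0, 0, 0, 0],
    [1, 0, 0, 0, 0],
    [1, 0, 0, 0, 0],
    [1, 0, 0, 0, 0],
    [1, 0, 0, 0, 0],
    [1, 0, 0, 0, 0]
  ]
}}

```text
time: 23.88
tcp_pos: [0.5408, -0.0149, 0.0174]
orientation: [[-0.271, 0.962, -0.001], [0.962, 0.271, 0.003], [0.003, -0.0, -1.0]]
ft_force: [-2.2, 8.6, 2.2]
gripper_width: 0.0178
grip_force: 59.8
```

Call:
{"api": "jog_arm", "payload": {
  "steps": [
    [1, 0, 0, 0, 0],
    [1, 0, 0, 0, 0],
    [1, 0, 0, 0, 0],
    [1, 0, 0, 0, 0],
    [1, 0, 0, 0, 0],
    [1, 0, 0, 0, 0],
    [1, 0, 0, 0, 0],
    [1, 0, 0, 0, 0],
    [1, 0, 0, 0, 0],
    [1, 0, 0, 0, 0]
  ]
}}

```text
time: 25.12
tcp_pos: [0.5408, -0.0149, 0.0174]
orientation: [[-0.271, 0.962, -0.001], [0.962, 0.271, 0.003], [0.003, -0.0, -1.0]]
ft_force: [-1.9, 8.4, 1.3]
gripper_width: 0.0175
grip_force: 59.8
```

```bash
python3 -c "
from h import *
rep(12)"
```

```text
t 25.725 tcp jig [0.0101 0.0972] z 0.0174 yaw 15.75 F jig x,y,z [0.5  8.95] 2.34 sd [0.48 0.75] M [1.17 0.2  0.01] grip 59.77316379547119
```

```bash
python3 -c "
from h import *
print(bot.sign_off())"
```

```text
the job is handed in; nothing more can be done
None
```

I handed the job in with the end board still gripped, butted and flush in the jig corner, and pressing on the rail at about 9 N, held for about 3.5 s; I lifted it over the other things and touched none of them, and no verdict came back.

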